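Clamp a shoe heel in the bench cam vice

ROBOT

A 7-joint arm with a two-finger parallel gripper is mounted at the origin on the work surface. World frame = base frame: x ahead of the robot, y to its left, z up, the work surface at z = 0. Lengths are in m, angles in rad, forces in N, time in s.
With the tool pointing down it reaches from about 0.425 to 0.925 m from the base axis. Payload 6.8 kg.
Tool frame: the origin (TCP) lies at the very end of the fingers, on their centre line; the grasp point (between the pads) lies 19 mm behind it; z points along the fingers, y is the line along which they close (so a half turn about z gives the same grasp; the last joint's range is limited). The gripper opens to 85 mm and grips with 20 to 120 N. Pads are 22 mm wide; open, the fingers measure 114 mm over their backs; the gripper's body (76 mm by 85 mm) begins 54 mm behind the grasp point. The pads swing forward as they close: fully open they stand 13 mm farther back than shut.
Start: joints at [-1.255, 0.477, 0.022, 1.555, -0.011, 1.109, -0.083], TCP at [0.278, 0.615, 0.231] pointing down, gripper open.
Joint ranges: [-2.96, 2.96], [-0.34, 2.1], [-1.41, 1.46], [0.24, 2.44], [-1.37, 4.51], [0.17, 1.92], [-2.96, 2.96]. Speed limits (rad/s): [2.39, 2.39, 3.14, 3.14, 3.14, 3.14, 3.14].

INTERFACE

Orientations are given as a unit quaternion [w, x, y, z].
In Python, from station import bot gives the robot as it stands. The module is installed in compiled form; this text tells all that it offers.
- The arm moves only by the shell command python3 -m jog 'ROWS' [OPENING] [FORCE]. ROWS is JSON, a list of rows, each a list of 4 numbers: the shift along the tool's x, y, z in cm, then the turn about the tool's z in rad. In form: [[x, y, z, spin], ...]. A call has 1 to 20 rows; each row is the pose to reach, as a shift and turn from the pose commanded when the call began, along the tool's axes at that moment; what a row does not reach only later rows make up. A row lasts 1/12 s, in which the tool goes at most 41.7 mm and 7.16 degrees, less where a joint would pass 70% of its speed; a pose out of reach is approached as far as the arm can. A call with a gripper value outside its range is refused whole. OPENING is the closure, from -1 (fully open) to 1 (shut), set as the call begins (- or left out, the last holds). The fingers move at their own pace and stop on an object; FORCE is the grip in N (left out, the last holds). Time passes only in rows, so rows that repeat a pose let the fingers close. It gives the time, the measured TCP pose, the force, the opening and the grip force at its end, in the units of the state.
- bot.get_obs(): the state, without advancing time (a new reading comes with each control period).
- bot.read_camera(name): name is "scene" or "top" or "wrist"; returns a dict with "pixels" (400x640x3 uint8, red, green, blue), "depth" (400x640 float32, m along the optical axis (not along the pixel's ray), 0 where there is no reading), "fovy" (degrees; the focal length in pixels is half the picture's height over the tangent of half this angle, whatever the lens; pixels are square), "cx", "cy" (the principal point, pixels), "distortion" ([k1, k2, p1, p2, k3] as OpenCV has them; the pictures are not rectified), "pose" (4x4, takes a point from camera to world coordinates). Camera axes: x right, y down, z forward; pixel columns grow to the right and rows downward; lengths in m; the calibration is good to about 2 mm. A picture is of the moment at which its call begins.
- bot.hand_in(): hands the job in; it is judged then, once.
The state is a dict: "t": time; "q": joint angles; "joint_vel": joint speeds; "joint_torque": joint torques, N m; "eef_pos": TCP position; "tool_rot": TCP orientation; "contact_force": force on the tool from outside, world axes, zero at the start; "torque": the same for the moment, N m; "gripper_width": opening from 0.0 (shut) to 1.0 (fully open); "grasp_force": force on a finger pad.
Only numpy, scipy, OpenCV 4.12 (cv2) and the standard library are available. Lean on these libraries where they do the work, as an engineer would, in place of code of your own. Each camera call takes 0.05 s, during which the arm holds its last target. There are 200 camera calls.

TASK

Set the loose wooden heel upright on the bed of the cam vice, flat breast towards the fence and round back towards the follower, and let go of it. Then turn the crank clockwise (seen from above) by its thin wooden handle, held lightly and not forced, until the follower rests in the cam's flat dwell, so that the heel stays clamped square against the sprung fence once you let go: short of the dwell or past it, the vice springs open. Leave the other things on the bench where they are.

Things in the scene. Friction and masses are not known exactly. Their poses are not given: they have to be found in the camera images.
- vice: Grey cast cam vice, bolted down. Origin: on the vertical camshaft's axis, at bench level; z up, +y from camshaft to fence. Base plate 110 mm wide (x), y = -60 to 195 mm; its top, 14 mm above the bench, is the bed for the heel, open at both sides (x) from y = 87 to 156 mm. Turning the cam clockwise pushes the follower and the heel against the sprung fence.
- cam_axis (a point): On the camshaft's axis, 27 mm up, mid-height of the steel cam. Cam edge in the order met: low circle, 28 mm radius; rise of 1.2 rad to 44 mm (16 mm lift); flat dwell of 0.28 rad at full lift; steep drop. At the start the follower is on the low circle, 0.4 to 1.5 rad before the foot of the rise: mid-dwell is 1.7 to 2.85 rad of cranking away.
- crank: Crank, origin as vice, turns about z. Dark steel arm 62 to 70 mm above the bench (hub to 80 mm), 80 mm from axis to handle. It is clamped on the shaft at an angle that differs by up to 0.6 rad either way from case to case, so its bearing does not tell where the cam stands; the clamp slips above about 22 N at the handle.
- handle_mid (a point): Axis of the crank's upright wooden handle, 100 mm up: a thin sleeve, 20 mm across, 72 to 122 mm up, spinning freely; grip it with 20 to 40 N. Starts at +0.75 to -1.55 rad from the vice's +x (positive towards +y). Turned, it resists with 1 to 3 N until the heel is squeezed, then up to 15 N (6 to 10 N held still); in the dwell only 2 to 3 N of friction is left and it stays put.
- follower: Steel slide between two guides, its brass nose on the cam, its upright rubber face (40 mm wide, 14 to 50 mm above the bench) towards the heel. Axes as vice; origin under the nose's tip, on the bed; the rubber face is 57 mm along +y. Pulled back, as at the start, the face is at y = 85.5 mm of the vice, 70 mm from the fence; full lift is 16 mm.
- fence: Sprung steel fence plate, 56 mm wide, 16 to 54 mm above the bench. Origin: middle of its face (towards the follower), at bench level; axes as vice. At rest the face is at y = 156 mm of the vice; squeezed, it gives up to 8 mm towards +y against two springs (10 N/mm in all, 12 N to start; about 70 N in the dwell).
- heel: Loose light-wood heel block, D-shaped in plan, 0.09 to 0.18 kg: 44 mm wide (x), 62 mm long (y), 40 mm high (z). Origin: middle of its underside. Flat breast at y = +31 mm; straight sides from y = +31 to -9 mm; round back (radius 22 mm) to y = -31 mm.
- heel_breast (a point): Middle of the heel's flat breast face: 31 mm along +y from the heel's origin, 20 mm above its underside.
- jar: Bystander: glass jar with white lid, 64 mm across, 85 mm high; origin under its centre.
- tape: Bystander: black roll of tape lying flat, 76 mm across, 24 mm high; origin under its centre.
- last: Bystander: wooden shoe last, about 250 mm long, 82 mm wide, 90 mm high; origin at mid length on its underside, toe to +x.
Things that resemble listed ones, but are neither listed nor needed, are in the scene too. There is more than one size of the heel; the one meant has the size given above.

How it is judged:
By the outcome, as a careful person would: the job done as asked, in the order asked, and still so for the second after the job is handed in, with the robot touching nothing.
It also fails if it takes over 72 s, if anything falls off the work surface, if the arm or the gripper's body presses on something with over 40 N, if the wrist force passes 120 N, or if a joint passes its speed limit or range.

## Working session

There is one attempt and no reset: what is moved stays moved. The work goes in short steps, Python scripts to look and compute and a shell command to move; the robot and the scene stay as the last step left them, time stands still between calls to the robot, and variables do not carry over. Pictures are saved under pics/ and viewed, at most 10 in all, crops included, and the job is handed in when it is done.

```bash
mkdir -p pics; cat > h.py <<'E'
import numpy as np,cv2,pickle
from station import bot
def grab(n):
    c=bot.read_camera(n); pickle.dump(c,open(n+'.pkl','wb')); return c
def load(n): return pickle.load(open(n+'.pkl','rb'))
def K(c):
    f=200/np.tan(np.radians(c['fovy'])/2); return np.array([[f,0,c['cx']],[0,f,c['cy']],[0,0,1.]])
def ray(c,uv):
    p=cv2.undistortPoints(np.array(uv,float).reshape(-1,1,2),K(c),np.array(c['distortion'],float))[:,0]
    d=np.c_[p,np.ones(len(p))]@c['pose'][:3,:3].T; return c['pose'][:3,3],d
def onz(c,uv,z):
    o,d=ray(c,uv); return o+d*((z-o[2])/d[:,2])[:,None]
def proj(c,P):
    T=np.linalg.inv(c['pose']); r=cv2.Rodrigues(T[:3,:3])[0]
    return cv2.projectPoints(np.array(P,float).reshape(-1,1,3),r,T[:3,3],K(c),np.array(c['distortion'],float))[0][:,0]
def cloud(c):
    v,u=np.mgrid[:400,:640]; uv=np.c_[u.ravel(),v.ravel()]
    o,d=ray(c,uv); Z=c['depth'].ravel()[:,None]
    # d has unit z in camera
    return (o+d*Z).reshape(400,640,3)
def save(im,n): cv2.imwrite('pics/'+n,cv2.cvtColor(im,cv2.COLOR_RGB2BGR))
E
python3 - <<'E'
from h import *
print(bot.get_obs())
for n in('scene','top','wrist'):
    c=grab(n); print(n,c['fovy'],c['cx'],c['cy'],c['distortion'],c['pose'].round(3).tolist())
    save(c['pixels'],n+'0.png')
E
```

```text
{'t': 0.0, 'q': array([-1.25510702,  0.47783281,  0.02232644,  1.55647315, -0.01150622,
        1.10929677, -0.08308174]), 'joint_vel': array([ 8.07652199e-04,  1.59096299e-03,  1.79021445e-04,  1.71544423e-04,
        1.09149933e-03,  2.43341059e-04, -4.48446877e-05]), 'joint_torque': array([-3.98763382e-05, -5.96450937e+01,  1.60707179e+00, -2.81196374e+01,
        1.22513555e-02,  9.20812832e-03,  1.02822770e-05]), 'eef_pos': array([0.27732827, 0.6147328 , 0.23029436]), 'tool_rot': array([-1.34007198e-04,  2.10288670e-01,  9.77638885e-01, -9.31491086e-04]), 'contact_force': array([ 0.65725446, -0.06315824,  0.62967759]), 'torque': array([0.01549236, 0.00460354, 0.03427886]), 'grasp_force': 0.0, 'gripper_width': 1.0008177357560284}
scene 43.901379018812115 321.56428865744556 196.1133021468895 [-0.0296236  0.         0.         0.         0.       ] [[0.516, 0.528, -0.675, 1.536], [0.857, -0.336, 0.392, -0.578], [-0.02, -0.78, -0.625, 1.048], [0.0, 0.0, 0.0, 1.0]]
top 56.56416933730459 318.0498374409853 198.41845415943655 [-0.00026294  0.          0.          0.          0.        ] [[-0.005, -0.997, 0.078, 0.468], [-1.0, 0.006, 0.012, 0.025], [-0.012, -0.078, -0.997, 1.015], [0.0, 0.0, 0.0, 1.0]]
wrist 68.74415237867132 320.0129988528408 201.38545469997263 [-0.01517571  0.          0.          0.          0.        ] [[0.411, 0.868, 0.278, 0.206], [0.912, -0.391, -0.127, 0.647], [-0.001, 0.305, -0.952, 0.372], [0.0, 0.0, 0.0, 1.0]]
```

View pics/top0.png

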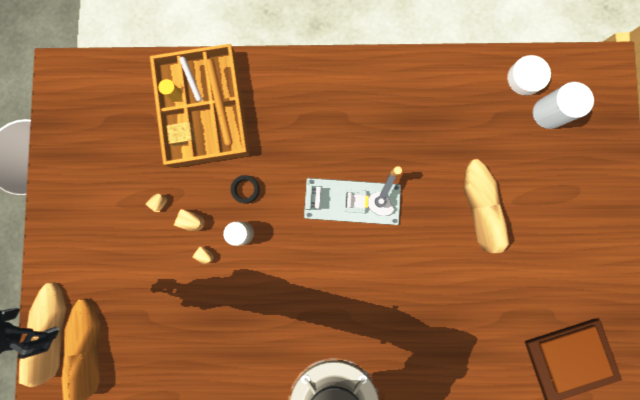

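View pics/scene0.png

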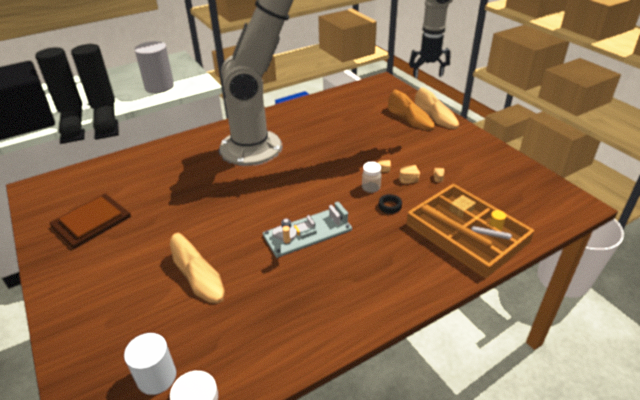

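The top view shows three heel-like blocks at (157,203), (189,219) and (204,255). The vice is at (352,202): fence at (315,198), cam and hub at (381,202), handle at (397,170). Next I measure the blocks and enlarge that area.

```bash
python3 - <<'E'
from h import *
c=load('top'); im=c['pixels']; P=cloud(c)
a=cv2.resize(im[185:275,135:265],(780,540),interpolation=cv2.INTER_CUBIC)
save(a,'heels.png')
save(cv2.resize(im[160:235,295:420],(800,480),interpolation=cv2.INTER_CUBIC),'vice.png')
hsv=cv2.cvtColor(im,cv2.COLOR_RGB2HSV)
for (u,v) in((157,203),(189,219),(204,255)):
    print(hsv[v,u],P[v,u].round(4))
    s=P[v-25:v+25,u-25:u+25].reshape(-1,3)
    m=(s[:,2]>0.012); q=s[m]
    z=np.percentile(q[:,2],95); t=q[q[:,2]>z-0.004]
    r=cv2.minAreaRect((t[:,:2]*1000).astype(np.float32)); print('top z',z,len(t),r)
E
```

```text
[ 24 108 252] [0.5354 0.469  0.0251]
top z 0.04277544839464335 65 ((470.54766845703125, 219.96087646484375), (386.9032287597656, 43.99333953857422), 82.7208480834961)
[ 26  93 254] [0.4918 0.3776 0.0366]
top z 0.043034754491901396 245 ((467.6590576171875, 219.78408813476562), (385.7338562011719, 50.347801208496094), 82.62154388427734)
[ 27  83 255] [0.3967 0.3394 0.0262]
top z 0.08616334070254553 47 ((451.46697998046875, 147.31954956054688), (27.5582332611084, 244.72084045410156), 1.2236945629119873)
```

View pics/heels.png

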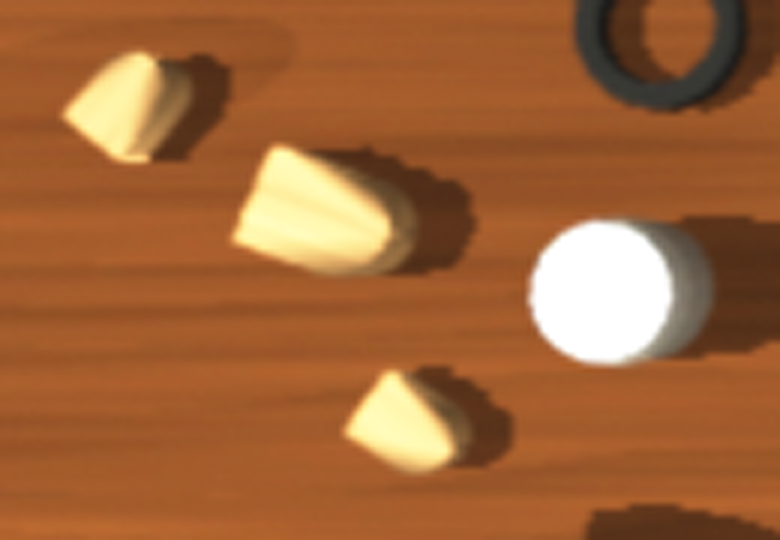

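View pics/vice.png

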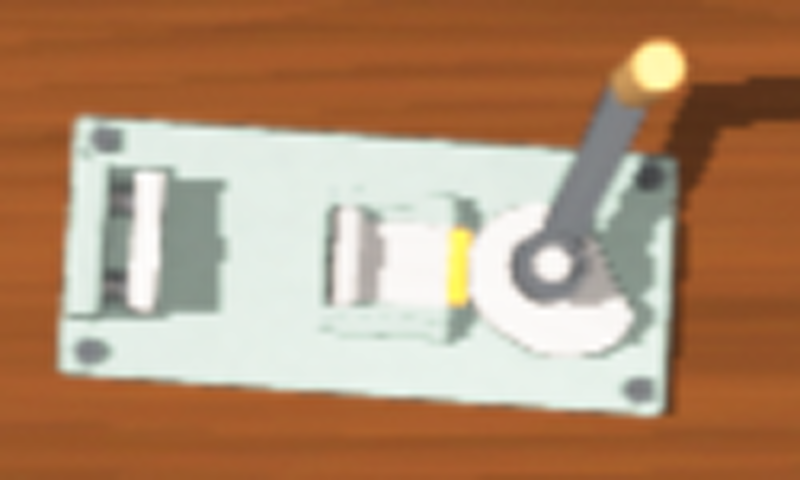

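The middle block at (189,219) is the only one of about the right length. Its breast faces left (+y), and it stands on its underside. Next I measure that block and the vice.

```bash
cat > m.py <<'E'
from h import *
def vice(c):
    hsv=cv2.cvtColor(c['pixels'],cv2.COLOR_RGB2HSV)
    cs=onz(c,[(307.0,178.4),(400.9,184.7),(398.9,224.5),(304.4,218.1)],0.014)
    return cs
if __name__=='__main__':
    c=load('top'); cs=vice(c)[:,:2]; print('corners',cs.round(4).tolist())
    print('sizes',[np.linalg.norm(cs[i]-cs[(i+1)%4]).round(4) for i in range(4)])
    # corners: 0 (+y,+x), 1(-y,+x), 2(-y,-x), 3(+y,-x) in world-ish
    yv=(cs[0]+cs[3]-cs[1]-cs[2]); yv/=np.linalg.norm(yv)
    ctr=cs.mean(0); org=ctr-yv*0.0675
    print('yv',yv,'angle from world y',np.arctan2(-yv[0],yv[1]),'org',org)
    hub=onz(c,[(295+551/6.4,160+264/6.4)],0.080); hd=onz(c,[(295+658/6.4,160+66/6.4)],0.122)
    print('hub',hub,'handle',hd)
    im=c['pixels']; hsv=cv2.cvtColor(im,cv2.COLOR_RGB2HSV)
    m=cv2.inRange(hsv,(18,40,150),(35,200,255)); n,l,s,ce=cv2.connectedComponentsWithStats(m)
    for u,v in((157,203),(189,219),(204,255)):
        k=l[v,u]; cn=cv2.findContours((l==k).astype(np.uint8),0,2)[0][0][:,0]
        q=onz(c,cn,0.040)[:,:2]; r=cv2.minAreaRect((q*1000).astype(np.float32)); print((u,v),s[k],r)
        P=cloud(c)[l==k]; print('z med/max',np.percentile(P[:,2],[20,50,90]))
E
python3 m.py
```

```text
corners [[0.6007, 0.0667], [0.5819, -0.1869], [0.4747, -0.1792], [0.4931, 0.074]]
sizes [np.float64(0.2544), np.float64(0.1075), np.float64(0.2539), np.float64(0.1078)]
yv [0.07323505 0.99731471] angle from world y -0.07330067411154036 org [ 0.53264785 -0.12365805]
hub [[ 0.53279957 -0.12230524  0.08      ]] handle [[ 0.60459871 -0.15735371  0.122     ]]
(157, 203) [146 194  15  18 157] ((537.1152954101562, 473.5682067871094), (34.902156829833984, 45.77141189575195), 82.82422637939453)
z med/max [0.02545155 0.02712442 0.02964756]
(189, 219) [174 210  26  19 327] ((486.3023681640625, 380.50323486328125), (62.789939880371094, 44.092185974121094), 67.07377624511719)
z med/max [0.03806315 0.03954568 0.04176171]
(204, 255) [193 247  17  16 164] ((395.47283935546875, 339.9609680175781), (42.183074951171875, 32.913978576660156), 53.48002243041992)
z med/max [0.02565178 0.02743692 0.0298911 ]
```

The middle block measures 62.8 x 44.1 mm and 40 mm high, so it is the heel. The other two, about 46 x 35 x 28 and 42 x 33 x 28 mm, are decoys. I'll hover over it and look with the wrist camera.

```bash
python3 -m jog '[[-28.7,-12.3,8,1.55],[-28.7,-12.3,8,1.55],[-28.7,-12.3,8,1.55],[-28.7,-12.3,8,1.55],[-28.7,-12.3,8,1.55],[-28.7,-12.3,8,1.55],[-28.7,-12.3,8,1.55],[-28.7,-12.3,8,1.55],[-28.7,-12.3,8,1.55],[-28.7,-12.3,8,1.55],[-28.7,-12.3,8,1.55],[-28.7,-12.3,8,1.55],[-28.7,-12.3,8,1.55],[-28.7,-12.3,8,1.55],[-28.7,-12.3,8,1.55],[-28.7,-12.3,8,1.55]]' -1 
cat > w.py <<'E'
from h import *
c=grab('wrist'); im=c['pixels']; save(im,'wrist1.png')
hsv=cv2.cvtColor(im,cv2.COLOR_RGB2HSV); P=cloud(c)
m=cv2.inRange(P[:,:,2],0.034,0.047)&cv2.inRange(hsv,(15,30,120),(38,220,255))
m=cv2.morphologyEx(m,cv2.MORPH_OPEN,np.ones((5,5)))
n,l,s,ce=cv2.connectedComponentsWithStats(m)
o=bot.get_obs(); print(o['q'].round(3),o['eef_pos'].round(4),o['tool_rot'].round(4))
for k in range(1,n):
    if s[k,4]<800: continue
    cn=cv2.findContours((l==k).astype(np.uint8),0,2)[0][0][:,0]
    q=onz(c,cn,0.040)[:,:2]; print(s[k],cv2.minAreaRect((q*1000).astype(np.float32)))
E
python3 w.py
```

```text
t: 1.48
eef_pos: [0.4885, 0.3852, 0.1512]
tool_rot: [0.0, 0.834, 0.552, -0.0]
contact_force: [-0.2, 0.7, -0.3]
gripper_width: 0.997
grasp_force: 0.0
[-1.082  0.502  0.426  1.784 -0.255  0.91  -0.946] [0.4885 0.3852 0.1512] [-0.000e+00  8.339e-01  5.519e-01 -1.000e-04]
[ 510    9  130  129 6240] ((710.6061401367188, 407.0354919433594), (111.84488677978516, 63.39409637451172), 8.360928535461426)
[ 294  168   49   66 2672] ((485.912353515625, 382.5719909667969), (61.645050048828125, 42.774471282958984), 68.3623046875)
```

```bash
python3 -m jog '[[0,0,4,0],[0,0,8,0],[0,0,11,0.02],[0,0,13.5,0.02],[0,0,14.3,0.02],[0,0,14.3,0.02]]' -1 && python3 -m jog '[[0,0,0,0],[0,0,0,0],[0,0,0,0],[0,0,0,0],[0,0,0,0],[0,0,0,0],[0,0,0,0],[0,0,0,0],[0,0,0,0],[0,0,0,0]]' 1 40
```

```text
t: 2.03
eef_pos: [0.4874, 0.384, 0.0062]
tool_rot: [0.0, 0.84, 0.543, -0.002]
contact_force: [-0.1, 0.4, -0.1]
gripper_width: 1.003
grasp_force: 0.0
t: 2.87
eef_pos: [0.4896, 0.3863, 0.0104]
tool_rot: [-0.001, 0.84, 0.543, 0.002]
contact_force: [-0.6, -0.9, 7.1]
gripper_width: 0.508
grasp_force: 41.6
```

```bash
python3 -m jog '[[0,0,-3,0],[0,0,-7,0],[0,0,-11,0],[0,0,-15,0],[-3.3,2.1,-15,-0.05],[-6.5,4.1,-15,-0.1],[-9.8,6.2,-15,-0.15],[-13,8.2,-15,-0.2],[-16.3,10.3,-15,-0.25],[-19.6,12.4,-15,-0.3],[-22.9,14.4,-15,-0.35],[-26.1,16.5,-15,-0.35],[-29.4,18.5,-15,-0.35],[-31.5,19.8,-14,-0.35],[-32.7,20.6,-13,-0.35],[-32.7,20.6,-12,-0.35],[-32.7,20.6,-12,-0.35],[-32.7,20.6,-12,-0.35]]'
python3 - <<'E'
from h import *
c=grab('wrist'); a=c['pixels'];t=grab('top')['pixels']; b=cv2.resize(t[140:250,280:440],(640,440))
save(np.vstack([cv2.resize(a,(480,300)),cv2.resize(b,(480,300))]),'hov.png')
E
```

```text
t: 4.37
eef_pos: [0.5417, 0.0036, 0.1281]
tool_rot: [-0.001, 0.732, 0.681, -0.0]
contact_force: [-0.1, 0.2, -1.0]
gripper_width: 0.51
grasp_force: 41.4
```

View pics/hov.png

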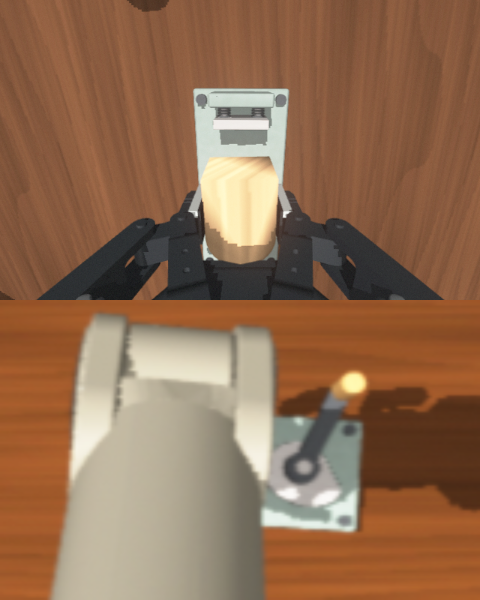

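The wrist view (top half) shows the held heel with its breast edge at (237,157), and the fence straight ahead of it at (240,123). Both are measured from this one camera.

```bash
python3 - <<'E'
from h import *
c=load('wrist'); P=cloud(c); hsv=cv2.cvtColor(c['pixels'],cv2.COLOR_RGB2HSV)
yv=np.array([.0732,.9973]); xv=np.array([.9973,-.0732]); o=np.array([.5327,-.123])
V=np.dstack([(P[:,:,:2]-o)@xv,(P[:,:,:2]-o)@yv,P[:,:,2]])*1000
R=V[100:215,250:390].reshape(-1,3)
f=R[(R[:,2]>44)&(R[:,2]<58)&(R[:,1]>120)&(R[:,1]<185)]
for a,b in((44,48),(48,51),(51,53),(53,58)):
    g=f[(f[:,2]>=a)&(f[:,2]<b)]
    if len(g): print('fence',a,b,len(g),'x',np.percentile(g[:,0],[1,99]).round(1),'y',np.percentile(g[:,1],[1,10,50,90]).round(1),'zmed',np.median(g[:,2]))
g=V[115:200,240:400].reshape(-1,3); g=g[abs(g[:,2]-14)<3]; print('plate x',np.percentile(g[:,0],[.5,99.5]),'ymax',np.percentile(g[:,1],99.5),'z',np.median(g[:,2]))
m=cv2.inRange(hsv,(12,40,120),(38,220,255))
m&=cv2.inRange(P[:,:,2].astype(np.float32),0.12,0.19)
m[:, :]=m; h=V[m>0]; print('heel n',len(h))
z=np.percentile(h[:,2],[5,50,95]); print('z',z)
zt=z[1]; t=h[abs(h[:,2]-zt)<3]
print('top x',np.percentile(t[:,0],[1,50,99]),'y',np.percentile(t[:,1],[1,99]))
# breast edge slope via rays at z top
mm=cv2.findContours(m,0,2)[0]; k=max(mm,key=cv2.contourArea)[:,0]
q=onz(c,k,zt/1000)[:,:2]; q=np.c_[(q-o)@xv,(q-o)@yv]*1000
e=q[(q[:,1]>q[:,1].max()-6)&(abs(q[:,0]-np.median(t[:,0]))<16)]; print('breast',np.polyfit(e[:,0],e[:,1],1), 'xr',q[:,0].min(),q[:,0].max())
E
```

```text
fence 44 48 63 x [-26.   26.1] y [167.9 168.1 168.2 168.4] zmed 45.123177900325494
fence 48 51 72 x [-25.5  26.4] y [167.6 168.  168.1 168.2] zmed 49.43148708109209
fence 51 53 609 x [-26.6  27.3] y [158.6 159.5 163.4 167.8] zmed 52.50791559636356
fence 53 58 906 x [-29.5  30.6] y [159.  161.3 181.4 184.3] zmed 54.10597966056689
plate x [-53.14954333  54.02918455] ymax 196.79225647112494 z 12.824033252681888
heel n 12693
z [131.59523316 156.44214037 157.43411353]
top x [-21.50742611  -0.17399443  20.88318492] y [ 94.62977034 151.96492212]
breast [2.26768053e-02 1.64452076e+02] xr -22.94236569917557 21.79879232774685
```

```bash
python3 -m jog '[[0,0.05,2.5,0],[0,0.05,4.5,0],[0,0.05,5.5,0],[0,0.05,6.5,0],[0,0.05,7.5,0],[0,0.05,8.5,0],[0,0.05,9.3,0],[0,0.05,9.8,0],[0,0.05,9.8,0]]'
python3 - <<'E'
from h import *
c=grab('wrist'); a=c['pixels']; s=grab('scene')['pixels']
save(np.vstack([cv2.resize(a[120:400,120:520],(480,336)),cv2.resize(s[185:275,230:370],(400,257)).copy() if 0 else cv2.resize(s[185:275,230:370],(480,260),interpolation=cv2.INTER_CUBIC)]),'low.png')
E
```

```text
t: 5.22
eef_pos: [0.5422, 0.0023, 0.0294]
tool_rot: [-0.0, 0.732, 0.681, -0.001]
contact_force: [0.1, -0.6, -0.6]
gripper_width: 0.506
grasp_force: 41.5
```

View pics/low.png

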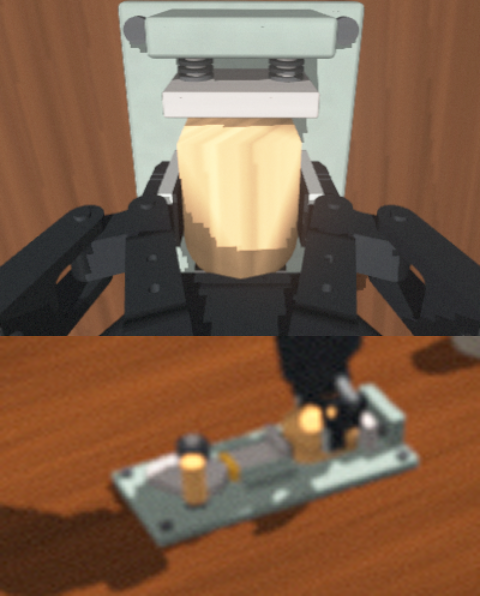

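The heel hangs straight between the fence at (240,95) and the follower, clear of both. I lower it the last millimetres and release.

```bash
python3 -m jog '[[0,0,0.1,0],[0,0,0.2,0],[0,0,0.3,0],[0,0,0.35,0],[0,0,0.4,0],[0,0,0.4,0]]' && python3 -m jog '[[0,0,0,0],[0,0,0,0],[0,0,0,0],[0,0,0,0],[0,0,0,0],[0,0,0,0]]' -1 20 && python3 -m jog '[[0,0,-3,0],[0,0,-7,0],[0,0,-11,0],[0,0,-15,0],[0,0,-18,0],[0,0,-18,0]]'
python3 - <<'E'
from h import *
c=grab('wrist'); save(c['pixels'],'after.png'); P=cloud(c)
E
```

```text
t: 5.82
eef_pos: [0.5427, 0.0024, 0.0263]
tool_rot: [-0.0, 0.732, 0.681, -0.0]
contact_force: [-0.0, -0.6, -2.0]
gripper_width: 0.508
grasp_force: 41.5
t: 6.32
eef_pos: [0.5427, 0.0024, 0.0263]
tool_rot: [0.0, 0.732, 0.681, 0.0]
contact_force: [-0.7, 1.2, 0.3]
gripper_width: 0.998
grasp_force: 0.0
t: 6.82
eef_pos: [0.5465, 0.0022, 0.2127]
tool_rot: [0.003, 0.733, 0.681, 0.005]
contact_force: [0.3, -1.1, 0.0]
gripper_width: 1.003
grasp_force: 0.0
```

View pics/after.png

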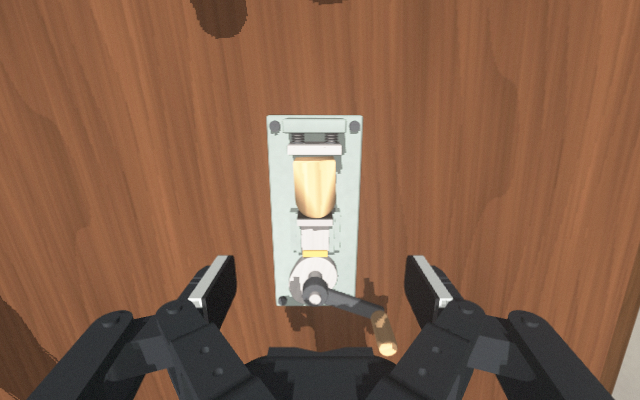

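The heel is seated square at (315,187) against the fence at (315,150), with the follower behind it at (315,222). The handle top is at (387,348) and the hub at (315,298). Next I work out the cam's radius by bearing from the first top picture, and the move to the handle.

```bash
python3 - <<'E'
from h import *
c=load('wrist')
print('hub w',onz(c,[(315,298)],.08),'handle w',onz(c,[(388,349)],.122))
o=bot.get_obs(); print(o['eef_pos'],o['tool_rot'],o['q'].round(2))
c=load('top')  # later picture with arm; retake
c=grab('top'); im=c['pixels']; save(cv2.resize(im[160:235,295:420],(800,480),interpolation=cv2.INTER_CUBIC),'vice2.png')
im=cv2.cvtColor(cv2.imread('pics/top0.png'),cv2.COLOR_BGR2RGB).astype(float)
org=np.array([.5328,-.1225]); rs=np.arange(22,52,2)
for b in range(-180,180,12):
    a=np.radians(b)  # world bearing
    uv=proj(c,[[org[0]+r/1000*np.cos(a),org[1]+r/1000*np.sin(a),.033] for r in rs]).astype(np.float32)
    s=cv2.remap(im.astype(np.float32),uv[:,0].reshape(1,-1),uv[:,1].reshape(1,-1),cv2.INTER_LINEAR)[0]
    print(b,' '.join('%d/%d'%(p[0],p[1]-p[0]) for p in s))
E
```

```text
hub w [[ 0.53361317 -0.1181767   0.08      ]] handle w [[ 0.60434702 -0.15379424  0.122     ]]
[0.54494742 0.00244528 0.20970605] [0.00171953 0.73247283 0.68078676 0.00315981] [-0.51  0.3   0.48  1.92 -0.17  0.95 -0.02]
-180 251/-2 251/-2 251/-1 250/-1 245/-1 224/5 218/9 228/9 230/9 231/9 232/9 233/9 233/9 232/9 229/9
-168 250/-2 250/-2 251/-2 251/-2 250/-2 243/-1 232/0 231/6 231/9 232/9 232/9 232/9 232/10 232/10 231/9
-156 250/-2 250/-2 250/-2 250/-2 250/-2 249/-2 246/-1 236/0 231/5 230/9 231/10 230/10 230/10 230/10 230/10
-144 251/-2 251/-2 251/-2 250/-2 250/-2 250/-2 250/-2 248/-2 241/-1 198/6 193/11 223/11 228/11 230/10 231/9
-132 248/-2 249/-2 250/-2 250/-2 250/-2 250/-2 250/-2 250/-2 250/-2 247/-2 218/1 180/9 193/14 220/12 231/9
-120 191/-6 201/-7 218/-6 237/-4 248/-3 248/-2 249/-2 249/-2 249/-3 244/-3 219/0 168/5 147/11 154/13 187/14
-108 173/-5 175/-5 176/-5 181/-5 191/-5 210/-5 223/-3 223/-2 207/-1 157/4 147/9 142/12 142/13 148/13 173/14
-96 166/-5 171/-6 172/-6 171/-5 160/-2 147/2 137/8 133/14 133/14 135/15 136/15 139/15 156/14 184/15 207/14
-84 146/-4 160/-5 168/-5 155/-2 
[... 1574 characters left out ...]
/-19 254/-10 255/-6 254/-7 253/-7 251/-4 250/-3 250/-2 250/-2 250/-2 250/-2
108 251/-1 250/-1 246/-3 231/-11 228/-18 241/-22 241/-21 239/-23 238/-20 237/-3 236/2 234/5 230/8 228/8 227/9
120 251/-2 250/-2 241/-2 206/-2 169/4 140/11 137/14 137/15 138/15 147/14 167/15 199/16 215/12 222/11 216/13
132 250/-2 249/-2 243/-2 228/2 220/9 221/10 225/10 209/13 202/14 210/11 220/11 222/11 229/10 230/10 231/10
144 250/-2 250/-2 241/-1 223/2 222/8 228/10 230/9 231/9 232/9 232/9 232/9 233/9 233/9 232/9 232/9
156 251/-2 250/-1 241/-1 222/1 218/10 226/10 231/9 231/9 232/10 233/9 233/9 232/9 231/9 231/10 231/9
168 251/-2 250/-1 249/-1 239/-1 218/5 215/11 227/10 229/10 231/9 232/9 233/9 233/9 232/9 232/9 230/9
```

The cam profile puts the foot of the rise near bearing -192° and the drop near -106°. Mid-dwell is then at about -114°, which is about 2.8 rad of cranking. I go above the handle with the fingers closing along its tangent.

```bash
python3 -m jog '[[-3,1.5,0,-0.12],[-6,3,0,-0.24],[-9,4.5,0,-0.36],[-12,6,1,-0.48],[-15.4,7.3,2,-0.6],[-15.4,7.3,3.5,-0.72],[-15.4,7.3,4.5,-0.84],[-15.4,7.3,5.6,-0.96],[-15.4,7.3,5.6,-1.08],[-15.4,7.3,5.6,-1.2],[-15.4,7.3,5.6,-1.2],[-15.4,7.3,5.6,-1.2],[-15.4,7.3,5.6,-1.2],[-15.4,7.3,5.6,-1.2],[-15.4,7.3,5.6,-1.2]]'
python3 - <<'E'
from h import *
c=grab('wrist'); im=c['pixels']; save(im,'hh.png'); P=cloud(c)
o=bot.get_obs(); print(o['eef_pos'],o['q'].round(2))
t=P[:,:,2]; m=(abs(t-.122)<.006)&(np.hypot(P[:,:,0]-.6045,P[:,:,1]+.1565)<.03)
print('handle depth',m.sum(),P[m].mean(0) if m.any() else 0)
print(proj(c,[[.6045,-.1565,.122],[.5328,-.122,.08]]))
h=(abs(t-.08)<.004)&(np.hypot(P[:,:,0]-.5328,P[:,:,1]+.122)<.025)
print('hub',h.sum(),P[h].mean(0) if h.any() else 0)
E
```

```text
t: 8.17
eef_pos: [0.6042, -0.1563, 0.1501]
tool_rot: [-0.0, 0.221, 0.975, -0.0]
contact_force: [1.2, -0.5, -0.2]
gripper_width: 0.998
grasp_force: 0.0
[ 0.6042513  -0.15637461  0.15017535] [-0.01  0.48  0.22  1.77 -0.13  0.9   1.39]
handle depth 691 [ 0.6036806  -0.15495218  0.1202802 ]
[[320.1102097  237.55181397]
 [320.54059173 106.10556274]]
hub 277 [ 0.53292045 -0.12074425  0.07882658]
```

View pics/hh.png

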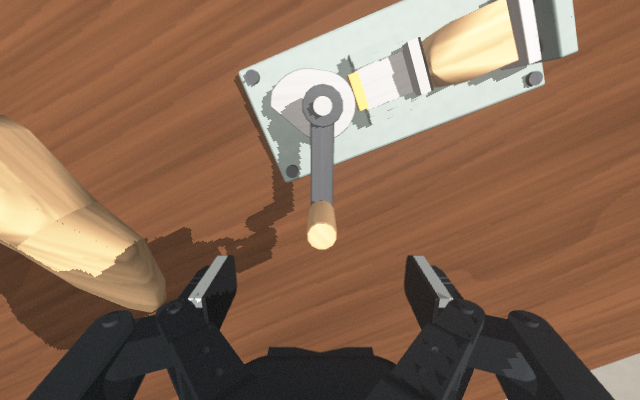

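The handle is centred between the open fingers at (321,236), with the crank arm straight along tool x. I go down, grip lightly and crank slowly along the arc.

```bash
python3 -m jog '[[0,0,2,0],[0,0,4,0],[0,0,5.5,0],[0,0,6.5,0],[0,0,6.5,0]]' && python3 -m jog '[[0,0,0,0],[0,0,0,0],[0,0,0,0],[0,0,0,0],[0,0,0,0],[0,0,0,0],[0,0,0,0],[0,0,0,0],[0,0,0,0],[0,0,0,0]]' 1 28 && python3 -m jog '[[0.01,-0.4,0,0.05],[0.04,-0.8,0,0.1],[0.09,-1.2,0,0.15],[0.16,-1.59,0,0.2],[0.16,-1.59,0,0.2]]'
```

```text
t: 8.63
eef_pos: [0.6028, -0.156, 0.0832]
tool_rot: [-0.002, 0.22, 0.975, -0.0]
contact_force: [-0.4, 0.4, 0.8]
gripper_width: 1.003
grasp_force: 0.0
t: 9.47
eef_pos: [0.6048, -0.1566, 0.0859]
tool_rot: [0.001, 0.22, 0.975, 0.0]
contact_force: [-0.4, 0.1, 5.0]
gripper_width: 0.226
grasp_force: 29.8
t: 9.88
eef_pos: [0.596, -0.1704, 0.0859]
tool_rot: [0.0, 0.318, 0.948, 0.0]
contact_force: [-0.8, 0.8, 6.9]
gripper_width: 0.223
grasp_force: 29.9
```

```bash
python3 -m jog '[[0.03,-0.64,-0.1,0.08],[0.1,-1.27,-0.1,0.16],[0.23,-1.9,-0.1,0.24],[0.41,-2.52,-0.1,0.32],[0.63,-3.11,-0.1,0.4],[0.9,-3.69,-0.1,0.48],[1.22,-4.25,-0.1,0.56],[1.58,-4.78,-0.1,0.64],[1.99,-5.28,-0.1,0.72],[2.43,-5.74,-0.1,0.8],[2.43,-5.74,-0.1,0.8]]'
```

```text
t: 10.8
eef_pos: [0.541, -0.2006, 0.0859]
tool_rot: [-0.001, 0.662, 0.75, -0.0]
contact_force: [-1.9, 3.5, 1.3]
gripper_width: 0.225
grasp_force: 29.5
```

```bash
python3 - <<'E'
from h import *
o=bot.get_obs(); w,x,y,z=o['tool_rot']; p=o['eef_pos']-[.5328,-.122,0]
print(np.linalg.norm(p[:2]),np.arctan2(p[1],p[0]),'tool x',np.arctan2(2*x*y,2*x*x-1),o['contact_force'],o['q'].round(2))
E
```

```text
0.07904639689611379 -1.466782357044937 tool x 1.695004429134997 [-1.89255638  3.49817457  1.31163418] [-0.11  0.54  0.47  1.94 -0.35  0.75  0.69]
```

```bash
python3 -m jog '[[0.1,-0.64,0,0.08],[0.2,-1.27,0,0.16],[0.33,-1.9,0,0.24],[0.5,-2.52,0,0.32],[0.7,-3.11,0,0.4],[0.97,-3.69,0,0.48],[1.29,-4.25,0,0.56],[1.65,-4.78,0,0.64],[2.05,-5.28,0,0.72],[2.48,-5.74,0,0.8],[2.48,-5.74,0,0.8]]'
python3 - <<'E'
from h import *
o=bot.get_obs(); w,x,y,z=o['tool_rot']; p=o['eef_pos']-[.5328,-.122,0]
print(np.linalg.norm(p[:2]),np.arctan2(p[1],p[0]),'tool x',np.arctan2(2*x*y,2*x*x-1),o['contact_force'],o['q'].round(2))
E
```

```text
t: 11.72
eef_pos: [0.4824, -0.1832, 0.086]
tool_rot: [-0.0, 0.901, 0.434, 0.0]
contact_force: [2.4, 2.9, -2.9]
gripper_width: 0.223
grasp_force: 29.0
0.07926780709599633 -2.2601509972970155 tool x 0.8985392256060228 [ 2.36646518  2.8566166  -2.90896148] [-0.3   0.51  0.7   2.09 -0.5   0.71  0.05]
```

```bash
cat > f.py <<'E'
from h import *
o=bot.get_obs(); w,x,y,z=o['tool_rot']; p=o['eef_pos']-[.5328,-.1215,0]; a=np.arctan2(p[1],p[0]); F=o['contact_force']
print('R %.4f bearing %.3f turned %.3f by tool %.3f tang %.1f radial_in %.1f z %.1f'%(np.hypot(*p[:2]),a,(-.448-a)%6.283,(2.70-np.arctan2(2*x*y,2*x*x-1)),F[0]*-np.sin(a)+F[1]*np.cos(a),-F[0]*np.cos(a)-F[1]*np.sin(a),F[2]),o['q'].round(2))
E
python3 -m jog '[[0.03,-0.4,0,0.05],[0.07,-0.8,0,0.1],[0.13,-1.2,0,0.15],[0.2,-1.59,0,0.2],[0.2,-1.59,0,0.2]]'; python3 f.py
python3 -m jog '[[0.01,-0.4,0,0.05],[0.04,-0.8,0,0.1],[0.09,-1.2,0,0.15],[0.16,-1.59,0,0.2],[0.16,-1.59,0,0.2]]'; python3 f.py
```

```text
t: 12.13
eef_pos: [0.4721, -0.1732, 0.0861]
tool_rot: [0.001, 0.939, 0.343, 0.0]
contact_force: [4.6, -2.1, -8.5]
gripper_width: 0.221
grasp_force: 28.5
R 0.0798 bearing -2.436 turned 1.988 by tool 2.000 tang 4.5 radial_in 2.1 z -8.5 [-0.37  0.51  0.76  2.12 -0.54  0.71 -0.12]
t: 12.55
eef_pos: [0.4636, -0.1612, 0.0862]
tool_rot: [0.003, 0.969, 0.247, 0.001]
contact_force: [6.3, -5.8, -11.8]
gripper_width: 0.219
grasp_force: 28.4
R 0.0798 bearing -2.621 turned 2.173 by tool 2.200 tang 8.1 radial_in 2.6 z -11.8 [-0.44  0.51  0.82  2.15 -0.58  0.71 -0.3 ]
```

```bash
python3 -m jog '[[0.02,-0.4,0.05,0.05],[0.05,-0.8,0.1,0.1],[0.1,-1.2,0.12,0.15],[0.18,-1.59,0.12,0.2],[0.18,-1.59,0.12,0.2]]'; python3 f.py
python3 -m jog '[[0.01,-0.4,0,0.05],[0.04,-0.8,0,0.1],[0.09,-1.2,0,0.15],[0.09,-1.2,0,0.15]]'; python3 f.py
```

```text
t: 12.97
eef_pos: [0.4571, -0.1472, 0.0858]
tool_rot: [0.002, 0.989, 0.149, 0.001]
contact_force: [0.0, -5.3, 4.3]
gripper_width: 0.224
grasp_force: 30.3
R 0.0799 bearing -2.814 turned 2.366 by tool 2.402 tang 5.1 radial_in -1.7 z 4.3 [-0.51  0.52  0.88  2.18 -0.62  0.71 -0.47]
t: 13.3
eef_pos: [0.4538, -0.1342, 0.0857]
tool_rot: [0.001, 0.997, 0.074, 0.0]
contact_force: [-1.3, -0.1, 10.4]
gripper_width: 0.221
grasp_force: 30.8
R 0.0800 bearing -2.982 turned 2.534 by tool 2.551 tang -0.1 radial_in -1.3 z 10.4 [-0.57  0.53  0.93  2.19 -0.66  0.72 -0.61]
```

```bash
python3 - <<'E'
from h import *
a=grab('wrist')['pixels']; t=grab('top')['pixels']
save(np.vstack([cv2.resize(a,(512,320)),cv2.resize(t[160:235,295:420],(467,280),interpolation=cv2.INTER_CUBIC).copy() if 0 else cv2.resize(t[160:230,295:423],(512,280),interpolation=cv2.INTER_CUBIC)]),'crank.png')
E
```

View pics/crank.png

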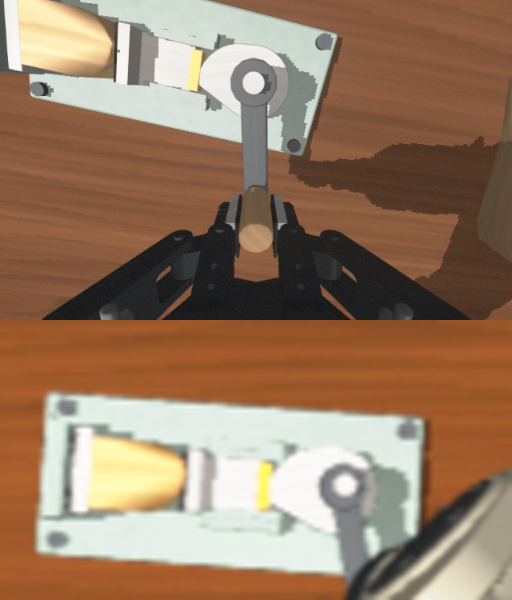

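The heel is clamped between follower and fence, and the cam's lobe points at the brass nose: (195,70) in the wrist view, (265,487) in the top view. I measure the lobe's angular span around the nose.

```bash
cat > cam.py <<'E'
from h import *
import sys
for n,org in(('wrist',None),('top',None)):
    c=load(n); P=cloud(c); im=c['pixels'].astype(np.float32)
    h=(abs(P[:,:,2]-.08)<.004)&(np.hypot(P[:,:,0]-.5328,P[:,:,1]+.122)<.018)
    org=P[h][:,:2].mean(0) if h.sum()>10 else np.array([.5328,-.1225]); print(n,'hub',h.sum(),org)
    rs=np.arange(24,52,2)
    for b in range(40,160,6):
        a=np.radians(b)
        uv=proj(c,[[org[0]+r/1000*np.cos(a),org[1]+r/1000*np.sin(a),.033] for r in rs]).astype(np.float32)
        s=cv2.remap(im,uv[:,:1].T.copy(),uv[:,1:].T.copy(),1)[0]
        z=cv2.remap(P[:,:,2].astype(np.float32),uv[:,:1].T.copy(),uv[:,1:].T.copy(),0)[0]*1000
        print(b,' '.join('%d/%d/%d'%(p[0],p[2]-p[0],q) for p,q in zip(s,z)))
E
python3 cam.py
```

```text
wrist hub 587 [ 0.53298732 -0.12081969]
40 239/-6/32 242/-6/32 242/-5/33 243/-6/33 242/-6/32 126/0/13 130/0/14 150/0/10 177/1/12 210/3/12 208/2/11 206/3/12 207/3/11 207/1/12
46 241/-7/32 240/-6/31 242/-6/32 243/-5/33 243/-6/33 233/-7/32 131/0/13 130/0/12 130/0/14 97/0/18 111/0/28 209/3/12 207/2/12 208/2/13
52 239/-7/31 240/-6/33 241/-6/31 241/-6/32 242/-5/31 243/-6/32 188/-7/30 115/-1/13 94/-2/23 201/0/28 214/3/29 214/2/28 215/2/28 214/1/29
58 241/-6/31 239/-7/32 241/-7/30 240/-6/32 242/-5/32 241/-6/32 243/-6/31 141/-3/32 170/0/35 214/3/33 215/2/34 217/1/34 216/1/34 213/1/29
64 243/-6/32 242/-6/33 240/-6/32 239/-6/33 240/-6/32 241/-6/30 241/-6/33 237/-7/33 132/-1/12 133/-1/13 132/-1/12 183/0/33 209/2/34 209/1/35
70 242/-6/33 241/-6/31 243/-6/32 242/-7/32 240/-6/32 240/-7/32 240/-7/33 239/-7/33 207/-10/32 131/-40/18 127/-52/27 253/-101/34 254/-98/32 254/-96/35
76 239/-7/32 240/-6/33 243/-6/33 242/-6/32 242/-6/31 243/-6/31 242/-6/33 240/-7/33 240/-6/32 154/-31/24 197/-95/35 254/-95/33 254/-96/227 254/-97/34
82 237/-8/32 238/-7/33 238/-7/32 240/-7/32 240/-7/33 242/-7/33 243/-6/32 243/-6
[... 3889 characters left out ...]
72/4/11 198/4/30 209/4/27 211/4/14
130 250/-4/31 248/-4/36 240/-5/34 212/-3/11 193/1/14 192/3/14 189/5/9 172/5/14 165/4/14 182/5/15 191/5/15 201/4/12 229/3/12 231/2/16
136 250/-4/31 245/-4/31 233/-5/29 221/-1/29 228/3/11 229/2/15 228/3/15 225/3/14 230/3/14 231/3/11 232/2/11 232/2/13 231/3/13 231/3/12
142 249/-4/35 246/-5/29 225/-4/20 219/0/13 228/2/11 231/3/14 232/3/16 232/3/13 232/2/12 232/2/13 233/2/13 232/2/15 232/2/14 232/2/14
148 249/-4/32 242/-5/32 224/-3/32 213/2/16 226/3/17 231/3/17 231/3/16 232/3/16 232/2/13 232/2/14 233/1/14 233/1/13 233/1/16 232/2/15
154 249/-3/32 242/-4/35 212/-2/21 215/0/13 230/2/13 231/3/16 232/2/12 232/2/12 232/2/13 233/3/11 232/2/10 232/2/11 231/3/16 232/2/15
```

The 44 mm plateau runs from about bearing 85° to 101°, and the steep drop lies beyond. The nose sits at 85.8°, just inside the dwell, so I turn about 0.12 rad more to reach the middle.

```bash
python3 -m jog '[[0.01,-0.32,-0.05,0.04],[0.03,-0.64,-0.05,0.08],[0.05,-0.9,-0.05,0.11],[0.05,-0.9,-0.05,0.11],[0.05,-0.9,-0.05,0.11]]'; python3 f.py
python3 - <<'E'
from h import *
grab('wrist');grab('top')
E
python3 cam.py | sed -n 1,21p | awk '{print $1,$8,$9,$10,$11,$12,$13,$14}'
```

```text
t: 13.82
eef_pos: [0.4528, -0.1244, 0.0859]
tool_rot: [0.0, 1.0, 0.021, 0.0]
contact_force: [0.1, -1.2, 5.0]
gripper_width: 0.226
grasp_force: 30.2
R 0.0801 bearing -3.105 turned 2.657 by tool 2.658 tang 1.2 radial_in 0.0 z 5.0 [-0.61  0.54  0.96  2.2  -0.68  0.73 -0.71]
wrist       
40 131/0/12 131/1/14 154/0/11 212/3/13 211/2/12 209/3/12 208/3/12
46 205/-8/31 132/-1/12 133/0/12 101/-2/18 112/-2/26 212/2/11 208/3/12
52 243/-7/32 148/-6/31 95/-2/23 199/1/28 216/2/29 215/2/29 214/2/29
58 242/-6/32 237/-7/32 173/1/33 215/1/34 217/0/35 215/0/33 214/2/34
64 240/-6/32 239/-6/32 218/-10/32 132/0/13 136/-3/12 176/1/32 208/1/32
70 243/-6/32 242/-7/33 241/-7/33 166/-22/20 130/-53/29 253/-100/34 254/-99/32
76 244/-7/33 243/-7/32 242/-6/33 243/-7/33 202/-90/34 254/-98/33 254/-98/33
82 239/-7/33 240/-7/32 241/-7/32 243/-7/31 250/-103/34 254/-97/33 254/-98/33
88 244/-7/32 243/-7/32 243/-7/32 242/-7/32 252/-104/33 254/-97/34 254/-97/33
94 243/-6/33 242/-6/32 242/-7/32 206/-13/33 249/-113/32 254/-98/32 254/-99/34
100 240/-7/31 176/-8/12 133/-1/12 129/-51/23 130/-56/31 254/-97/34 254/-101/33
106 132/-1/13 132/0/13 135/-2/12 134/-3/13 132/-13/13 135/-4/11 119/-3/31
112 135/-1/12 131/0/13 206/3/34 215/1/35 217/1/34 217/0/34 215/0/34
118 134/-1/12 102/-1/15 93/-1/27 179/1/33 215/0/29 214/2/30 214/2/29
124 133/0/13 133/0/12 121/-2/13 91/-1/21 176/0/27 213/2/29 218/0/13
130 138/0/13 132/0/13 183/0/12 218/1/12 218/1/13 219/1/12 218/2/13
136 217/1/13 218/1/13 218/2/12 218/1/12 218/1/14 218/1/11 218/1/12
142 217/3/12 217/2/11 216/3/14 215/2/13 216/2/11 216/2/13 218/1/13
148 217/1/12 218/0/13 219/1/12 219/0/12 218/1/13 218/2/12 218/1/13
154 216/2/12 216/2/12 219/1/13 216/1/12 215/3/14 216/3/12 214/3/14
```

The plateau now spans about 76° to 93°, centred on the nose. I release and back off.

```bash
python3 -m jog '[[0,0,0,0],[0,0,0,0],[0,0,0,0],[0,0,0,0],[0,0,0,0],[0,0,0,0],[0,0,0,0]]' -1 20; python3 -m jog '[[0,0,-1,0],[0,0,-3,0],[0,0,-6,0],[0,0,-9,0],[0,0,-12,0],[0,0,-12,0],[0,0,-12,0],[0,0,-12,0],[0,0,-12,0]]'
python3 - <<'E'
from h import *
a=grab('wrist')['pixels'];t=grab('top')['pixels']
save(np.vstack([cv2.resize(a,(512,320)),cv2.resize(t[160:230,295:423],(512,280),interpolation=cv2.INTER_CUBIC)]),'fin.png')
E
python3 cam.py | sed -n 1,21p | awk '{print $1,$8,$9,$10,$11,$12,$13,$14}' | sed -n 5,14p
```

```text
t: 14.5
eef_pos: [0.4523, -0.1239, 0.0855]
tool_rot: [-0.0, 1.0, 0.019, -0.0]
contact_force: [-0.1, -0.2, -0.5]
gripper_width: 0.998
grasp_force: 0.0
t: 15.25
eef_pos: [0.4516, -0.1236, 0.2047]
tool_rot: [-0.0, 1.0, 0.019, -0.001]
contact_force: [0.2, 0.0, 0.2]
gripper_width: 1.003
grasp_force: 0.0
58 247/-4/32 244/-5/32 186/0/34 224/1/33 223/2/33 225/2/34 225/1/34
64 247/-5/32 246/-5/32 231/-8/31 146/-1/13 158/1/13 199/1/34 215/1/33
70 248/-4/33 247/-5/32 246/-5/33 202/-9/33 143/-47/23 252/-104/33 255/-89/33
76 248/-4/32 248/-4/32 248/-4/32 248/-5/33 217/-65/33 255/-88/32 255/-89/33
82 245/-5/32 245/-5/33 247/-6/33 246/-5/32 251/-66/33 255/-88/33 255/-90/33
88 248/-5/32 248/-5/31 248/-4/31 248/-4/33 251/-79/33 255/-89/34 255/-89/34
94 248/-5/32 247/-5/33 248/-4/32 224/-11/23 229/-86/33 255/-91/32 255/-91/35
100 246/-6/32 215/-7/33 143/0/13 141/-5/13 147/-63/30 254/-91/34 255/-91/35
106 148/0/12 141/1/13 143/0/12 142/0/12 141/-4/13 163/-22/346 160/-9/33
112 142/0/13 144/0/12 193/1/33 224/1/35 225/2/35 224/0/34 224/0/34
```

View pics/fin.png

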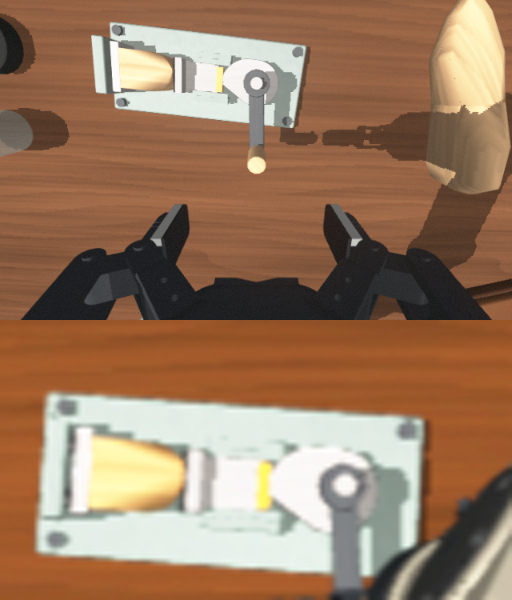

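With the gripper clear, the heel (140,70) is still clamped against the fence (113,68), and the cam lobe still points at the nose (218,78).

```bash
python3 -c "
from station import bot
print(bot.hand_in())"
```

```text
the job is handed in; nothing more can be done
None
```

The heel stands upright on the vice bed, clamped against the sprung fence with the follower at mid-dwell; the clamp held after I let go, nothing else was touched, and I handed the job in just after 15.25 s (limit 72 s).

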